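# Seat a glass blank in the checking nest and hold the plunger gauge on its marked dot

## Task

Check the teal glass blank: lay it flat in the matching recess of the checking nest, fully down between the blue walls with its white dot up, and let go of it. Then take the orange plunger gauge out of its stand and hold it upright with its brass tip on the white dot, pressing gently until the plunger has gone about half its travel into the gauge. Finish while still holding it there like that, and leave the red glass, the black tape and the glass cutter where they lie.

Things in the scene. Friction and masses are not known exactly. Their poses are not given: they have to be found in the camera images.
- blank: loose teal slab of glass, 60 (x) by 70 (y) by 8 mm high, 70 g. Origin at the centre of its underside, z up, y along the longer edge. It starts flat on the bench with the dot up; pick it across the 60 mm width (along its x).
- spot (a point): centre of the white dot (12 mm across, with a black rim to 16 mm) on the top face of the teal blank, 8 mm in x and 16 mm in y from the blank's centre, 8 mm above its underside; the dot is flush as far as touching goes
- nest: fixed checking nest: grey base plate 108 (x) x 118 (y) x 8 mm with blue walls 7 mm high round a recess of 64 (x) x 74 (y) mm: 2 mm to spare on each side of the blank, which fits either way round; the walls' upper 3 mm flare outward by 2 mm. Both walls along y have a 48 mm gap in the middle, open outward, for fingers holding the blank across its width. Origin: centre of the underside.
- nest_floor (a point): centre of the floor of the nest's recess, on top of the base plate, 8 mm above the bench; the seated blank's origin comes here, its top then 16 mm above the bench
- stand: gauge stand, fixed to the bench: foot 78 x 78 mm, four pillars and a 70 x 70 x 10 mm top plate whose top is 55 mm above the bench, with a 16 mm hole in its middle from which the gauge hangs by its collar. Origin at the centre of its underside.
- gauge: loose plunger gauge, 100 g, upright in the stand. Origin on its axis at the underside of its 30 mm collar, z up along it. Orange square grip, 24 x 24 mm, sides along x and y, 6 to 66 mm above the origin (black band 1 mm proud at 8 to 11), cap to 72. Below: 12 mm nose to -20 mm, then the plunger with an 8 mm brass ball, lowest point -42 mm when not pressed. Lift it straight up 45 mm.
- tip (a point): lowest point of the gauge's brass ball, on the gauge's axis; 42 mm below the gauge's origin when not pressed, less when pressed
- plunger (a joint): how far the gauge's plunger is pressed in: 0 out, 0.012 m fully in. A spring resists: about 1.2 N at the start of the travel, 3 N half way, 4.8 N at its end, where it stops hard.
- red_slab: red slab of glass, 45 x 60 x 8 mm, loose, to be left alone; origin at the centre of its underside
- black_tape: roll of black tape, 57 mm across and 19 mm high, loose, to be left alone; origin at the centre of its underside
- cutter: yellow wooden glass cutter, 151 mm long along its x, 15 mm thick, loose, to be left alone; origin at the middle of its underside
Things that resemble listed ones, but are neither listed nor needed, are in the scene too. What is shaped like the blank but purple is not meant.

How it is judged:
By the outcome, as a careful person would: the job done as asked, in the order asked, and still so for the second after the job is handed in, while the arm keeps its last pose, push and grip.
It also fails if it takes over 51 s, if anything falls off the work surface, if the arm or the gripper's body presses on something with over 40 N, if the wrist force passes 120 N, or if a joint passes its speed limit or range.

## Robot

A 7-joint arm with a two-finger parallel gripper is mounted at the origin on a cart in front of the work surface, level with it; the furniture and walls round the work are solid. World frame = base frame: x ahead of the robot, y to its left, z up, the work surface at z = 0. Lengths are in mm, angles in rad, forces in N, time in s.
With the tool pointing down it reaches from about 425 to 875 mm from the base axis. Payload 4.7 kg.
Tool frame: the origin (TCP) lies midway between the tips of the shut fingers; the grasp point (between the pads) lies 19 mm behind it; z points along the fingers, y is the line along which they close (so a half turn about z gives the same grasp; the last joint's range is limited). The gripper opens to 87 mm and grips with 3 to 60 N. Pads are 19 mm wide; open, the fingers measure 117 mm over their backs; the gripper's body (75 mm by 190 mm) begins 51 mm behind the grasp point.
Start: joints at [-1.156, 0.321, -0.07, 1.45, 0.023, 1.371, -0.057], TCP at [253.629, 598.496, 222.587] pointing down, gripper open.
Joint ranges: [-2.86, 2.86], [-0.3, 2.09], [-1.38, 1.24], [0.06, 2.45], [-1.56, 4.7], [0.09, 2.05], [-2.69, 2.69]. Speed limits (rad/s): [2.57, 2.57, 3.14, 3.14, 3.14, 3.14, 3.14].

## Interface

Orientations are given as a unit quaternion [x, y, z, w].
In Python, from workcell import manip gives the robot as it stands. The module is installed in compiled form; this text tells all that it offers.
- The arm moves only by the shell command python3 -m inch 'ROWS' [FORCE]. ROWS is text: rows parted by semicolons, each of 7 numbers parted by spaces: the turn, a rotation vector about the tool's x, y, z as a fraction of full scale, then the shift along the tool's x, y, z as a fraction of full scale, then the closure, from 0 (fully open) to 1 (shut). In form: rx ry rz dx dy dz grip; .... A call has 1 to 20 rows; each row shifts and turns the commanded pose from where the row before left it, along the tool's axes as they then stand; what a row does not reach is not made up. Full scale, the value 1, is 20 mm for a shift and 45 degrees for a turn. A row lasts 1/10 s, in which the tool goes at most 50 mm and 8.59 degrees, less where a joint would pass 70% of its speed; a pose out of reach is approached as far as the arm can. A call with a number of a shift or a turn outside -1 to 1 is refused whole. A call with a gripper value outside its range is refused whole. The fingers move at their own pace and stop on an object; FORCE is the grip in N (left out, the last holds). Time passes only in rows, so rows that do not move let the fingers close. It gives the time, the measured TCP pose, the force, the opening and the grip force at its end, in the units of the state.
- manip.read_state(): the state, without advancing time (a new reading comes with each control period).
- manip.camera(name): name is "scene" or "side" or "wrist"; returns (picture, depth): 480x640x3 uint8, red, green, blue; 480x640 float32, mm along the optical axis (not along the pixel's ray), 0 where there is no reading.
- manip.calibration(name): a dict with "fovy" (degrees; the focal length in pixels is half the picture's height over the tangent of half this angle, whatever the lens; pixels are square), "cx", "cy" (the principal point, pixels), "R" (3x3) and "t" (3): a world point X has camera coordinates R X + t; the wrist camera has in their place "tool_from_camera" (4x4, takes a point from camera to tool coordinates, whose origin is the TCP and whose axes are the flange's). Camera axes: x right, y down, z forward; pixel columns grow to the right and rows downward; lengths in mm; the calibration is good to about 2 mm. A picture is of the moment at which its call begins: read the wrist's pose just before it. calibration takes no time and is no camera call.
- manip.hand_in(): hands the job in; it is judged then, once.
The state is a dict: "clock": time; "q": joint angles; "dq": joint speeds; "tau": joint torques, N m; "position": TCP position; "ee_rot": TCP orientation; "ft_force": force on the tool from outside, world axes, zero at the start; "ft_torque": the same for the moment, N m; "width": opening from 0.0 (shut) to 1.0 (fully open); "grasp_force": force on a finger pad.
Only numpy, scipy, OpenCV 4.12 (cv2) and the standard library are available. Lean on these libraries where they do the work, as an engineer would, in place of code of your own. Each camera call takes 0.05 s, during which the arm holds its last target. There are 200 camera calls.

## Working session

There is one attempt and no reset: what is moved stays moved. The work goes in short steps, Python scripts to look and compute and a shell command to move; the robot and the scene stay as the last step left them, time stands still between calls to the robot, and variables do not carry over. Pictures are saved under pics/ and viewed, at most 10 in all, crops included, and the job is handed in when it is done.

```bash
mkdir -p pics; cat > h.py <<'E'
import numpy as np, cv2
from workcell import manip
from scipy.spatial.transform import Rotation as Ro
def shot(n,f=None):
    s=manip.read_state(); p,d=manip.camera(n)
    if f: cv2.imwrite('pics/'+f+'.png',p[:,:,::-1]); np.savez('pics/'+f,p=p,d=d,pos=s['position'],rot=np.array(s['ee_rot']))
    return s,p,d
def world(n,f,u,v,z=None):
    """pixel->world; by depth or, if z given, intersect plane z"""
    c=manip.calibration(n); a=np.load('pics/'+f+'.npz'); F=240/np.tan(np.radians(c['fovy'])/2)
    ray=np.array([(u-c['cx'])/F,(v-c['cy'])/F,1.])
    if n=='wrist':
        T=np.array(c['tool_from_camera']); r=a['rot']; Rm=r if r.shape==(3,3) else Ro.from_quat(r).as_matrix()
        Rw=Rm@T[:3,:3]; o=Rm@T[:3,3]+a['pos']
    else:
        R=np.array(c['R']); Rw=R.T; o=-R.T@np.array(c['t'])
    w=Rw@ray
    k=a['d'][int(round(v)),int(round(u))] if z is None else (z-o[2])/w[2]
    return o+k*w
E
python3 - <<'E'
from h import *
s,_,_=shot('scene','s1'); shot('side','d1'); shot('wrist','w1')
print(s)
for n in('scene','side','wrist'): print(manip.calibration(n))
E
```

```text
{'clock': 0.0, 'q': array([-1.1559095 ,  0.32180607, -0.07005502,  1.45167255,  0.02261653,
        1.3708069 , -0.05689788]), 'dq': array([-1.23296485e-03,  3.73897887e-05,  9.36691555e-04,  5.35578223e-04,
       -5.41857730e-05, -1.88137332e-03, -5.42562867e-04]), 'tau': array([ 1.29868763e-04, -4.91274691e+01, -4.03742613e-01, -3.12516475e+01,
       -6.38633547e-02,  4.40821680e-02,  1.56555138e-04]), 'position': array([253.44488858, 597.94905626, 221.47351639]), 'ee_rot': array([ 1.99051006e-01,  9.79988667e-01, -9.44645584e-04, -1.28226403e-04]), 'ft_force': array([-0.38666262,  0.7860549 , -0.22010298]), 'ft_torque': array([-0.00135718, -0.02604745,  0.02771597]), 'grasp_force': 0.0, 'width': 1.0008798837302455}
{'fovy': 56.29757511905189, 'cx': 316.67288316695186, 'cy': 248.99728001438154, 'R': array([[-0.84306653, -0.53777841,  0.00576325],
       [-0.28005819,  0.42984373, -0.85837159],
       [ 0.45913641, -0.7252784 , -0.51299611]]), 't': array([596.35441348,  96.0160508 , 861.77177182])}
{'fovy': 46.56713138485475, 'cx': 318.5378398548533, 'cy': 247.49491940801983, 'R': array([[-0.99980035, -0.00265501,  0.01980418],
       [-0.01717409,  0.62077747, -0.78379869],
       [-0.010213  , -0.78398232, -0.62069913]]), 't': array([ 529.6421224 ,  -97.2863367 , 1302.49431311])}
{'fovy': 59.9839273483548, 'cx': 314.72173890875905, 'cy': 234.79850659487997, 'tool_from_camera': array([[-4.44358573e-04, -9.60681159e-01, -2.77653585e-01,
         7.63461085e+01],
       [ 9.99999750e-01, -2.74154680e-04, -6.51831042e-04,
         6.77482017e-01],
       [ 5.50081772e-04, -2.77653805e-01,  9.60681041e-01,
        -1.62463242e+02],
       [ 0.00000000e+00,  0.00000000e+00,  0.00000000e+00,
         1.00000000e+00]])}
```

View pics/s1.png

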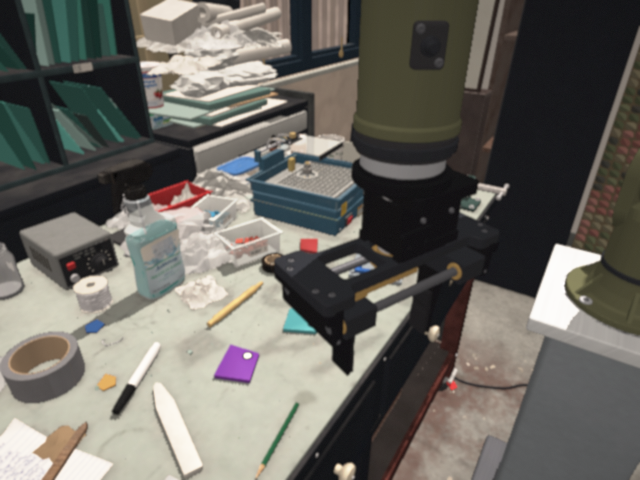

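View pics/d1.png

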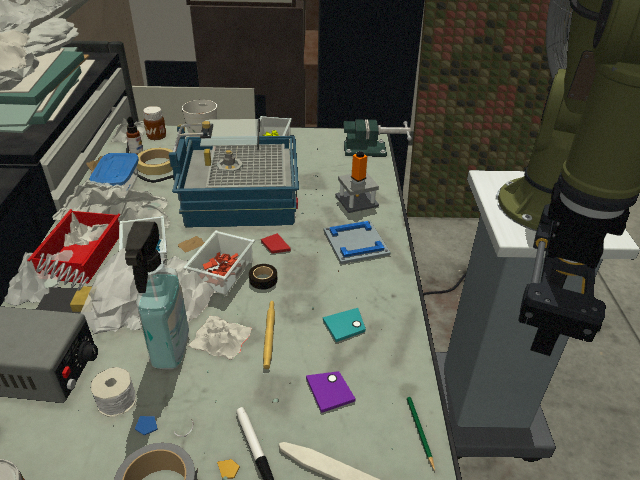

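The side view shows the nest at (357,242), the orange gauge in its stand at (358,185) and the red slab at (276,243). The tape is at (263,276) and the cutter at (269,335). Candidates for the blank are teal (345,324) with its dot at (356,324), purple (330,391) and red (276,243). By the description I choose teal, and will check it in a close crop.

```bash
python3 - <<'E'
from h import *
a=np.load('pics/d1.npz')
c=a['p'][140:350,300:420,::-1]
# two parts side by side: 300..420 x 215..350 blank/nest ; stand
x=cv2.resize(a['p'][300:350,305:385,::-1],None,fx=5,fy=5,interpolation=cv2.INTER_CUBIC)
y=cv2.resize(a['p'][215:270,315:395,::-1],None,fx=5,fy=5,interpolation=cv2.INTER_CUBIC)
z=cv2.resize(a['p'][145:220,325:390,::-1],None,fx=5,fy=5,interpolation=cv2.INTER_CUBIC)
o=np.zeros((525,725+0,3),np.uint8); o[:250,:400]=x; o[250:525,:400]=y; o[:375,400:725]=z
cv2.imwrite('pics/c1.png',o)
for n,u,v in(('blank',345,326),('dot',356,324),('nestfloor',357,242),('cap',360,154),('plate',348,183)): print(n,world('side','d1',u,v))
E
```

```text
blank [482.42355505 401.56408832   7.72022696]
dot [463.06471514 398.15806397   9.6263021 ]
nestfloor [448.93002756 160.15329184   7.56277058]
cap [441.67724119   0.7624286  127.38005368]
plate [464.54399012   8.55524932  57.67408608]
```

View pics/c1.png

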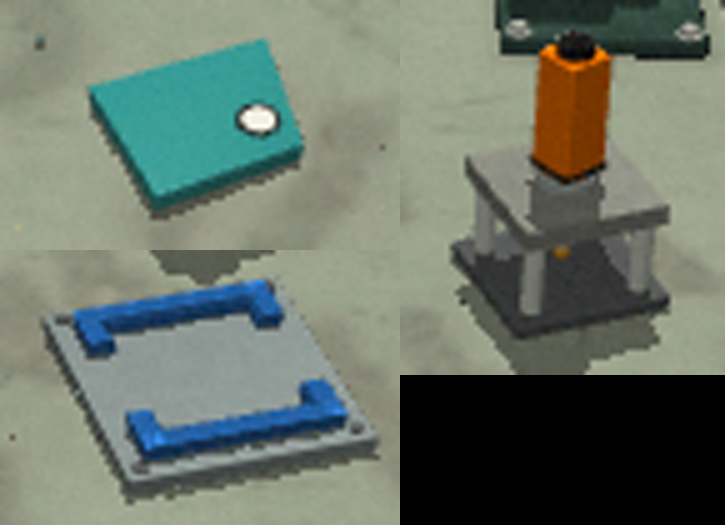

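The crop confirms the teal slab with its white dot near one corner, with top-face corners at crop (92,90), (265,40), (302,145) and (155,196). It also shows the nest corners, with the wall gaps on the left and right sides.

```bash
python3 - <<'E'
from h import *
def pts(L,ox,oy,z,f=5): return np.array([world('side','d1',ox+(u-2)/f,oy+(v-2)/f,z)[:2] for u,v in L])
def rep(n,P):
    e=np.roll(P,-1,0)-P
    print(n,P.mean(0).round(1),'len',np.linalg.norm(e,axis=1).round(1),'ang',(np.degrees(np.arctan2(e[:,1],e[:,0]))).round(1))
rep('blank',pts([(92,90),(265,40),(302,145),(155,196)],305,300,8))
print('dot',pts([(258,120)],305,300,8))
rep('nest',pts([(43,318),(272,280),(377,437),(127,485)],315,165,8))
print('gauge cap',pts([(-0+575-400,40)],325,145,132))
rep('stand',pts([(467-400,158),(600-400,128),(668-400,208),(528-400,243)],325,145,55))
s=manip.read_state();R=Ro.from_quat(s['ee_rot']).as_matrix();print(R.round(3))
E
```

```text
blank [481.5 394.3] len [68.4 52.7 57.5 54.3] ang [-157.1  101.2   25.6  -66.8]
dot [[462.48477589 395.61778696]]
nest [451.8 153.8] len [105.7 115.  108.7 116.4] ang [-162.8  108.    17.9  -73.4]
gauge cap [[442.97638975   2.96872477]]
stand [441.8  -4.1] len [69.5 74.  71.3 75.3] ang [-155.1  110.8   25.8  -70.5]
[[-0.921  0.39  -0.001]
 [ 0.39   0.921 -0.001]
 [-0.    -0.001 -1.   ]]
```

```bash
python3 -m inch '0 0 0 -0.45 -0.15 0 0;0 0 0 -0.9 -0.31 0 0;0 0 0 -0.9 -0.31 0 0;0 0 0 -0.9 -0.31 0 0;0 0 0 -0.9 -0.31 0 0;0 0 0 -0.9 -0.31 0 0;0 0 0 -0.9 -0.31 0 0;0 0 0 -0.9 -0.31 0 0;0 0 0 -0.9 -0.31 0 0;0 0 0 -0.9 -0.31 0 0;0 0 0 -0.9 -0.31 0 0;0 0 0 -0.9 -0.31 0 0;0 0 0 -0.9 -0.31 0 0;0 0 0 -0.9 -0.31 0 0;0 0 0 -0.9 -0.31 0 0;0 0 0 -0.9 -0.31 0 0;0 0 0 -0.45 -0.15 0 0;0 0 0 0 0 0 0'
python3 -m inch '0 0 -0.08 0 0 0 0;0 0 -0.17 0 0 0.5 0;0 0 -0.17 0 0 0.5 0;0 0 -0.17 0 0 0.5 0;0 0 -0.17 0 0 0.5 0;0 0 -0.17 0 0 0.5 0;0 0 -0.09 0 0 0 0;0 0 0 0 0 0 0;0 0 0 0 0 0 0'
python3 - <<'E'
from h import *
s,_,_=shot('wrist','w2'); print(s['position'],Ro.from_quat(s['ee_rot']).as_matrix().round(3),s['q'].round(2))
E
```

```text
clock: 1.95
position: [481.7, 393.0, 222.5]
ee_rot: [0.201, 0.98, -0.0, 0.0]
ft_force: [-0.2, -0.2, 0.3]
width: 0.999
grasp_force: 0.0
clock: 2.85
position: [479.6, 395.8, 172.8]
ee_rot: [-0.199, 0.98, 0.0, 0.0]
ft_force: [-0.6, -0.2, 0.1]
width: 0.999
grasp_force: 0.0
[479.58737296 395.79652975 172.79155532] [[-0.921 -0.389 -0.   ]
 [-0.389  0.921  0.001]
 [-0.     0.001 -1.   ]] [-0.73  0.29 -0.    1.59 -0.    1.26  1.24]
```

View pics/w2.png

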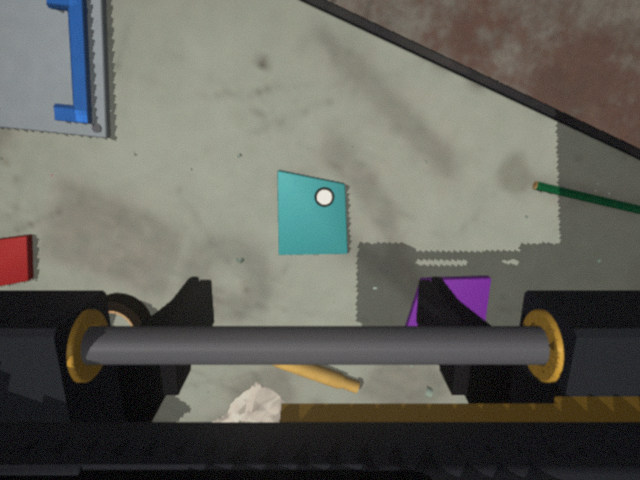

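The wrist view shows the teal blank with corners at about (278,170), (347,184), (349,253) and (278,254), and the dot at (324,197). It looks like a trapezoid, so I'll measure it exactly.

```bash
python3 - <<'E'
from h import *
a=np.load('pics/w2.npz');p=a['p']
x=cv2.resize(p[155:270,260:365,::-1],None,fx=5,fy=5,interpolation=cv2.INTER_CUBIC); cv2.imwrite('pics/c2.png',x)
h=cv2.cvtColor(p,cv2.COLOR_RGB2HSV)
m=cv2.inRange(h,(80,90,60),(98,255,255)); m[:150]=0;m[280:]=0;m[:,:250]=0;m[:,380:]=0
m=cv2.morphologyEx(m,cv2.MORPH_CLOSE,np.ones((25,25)))
c=max(cv2.findContours(m,0,2)[0],key=cv2.contourArea)
q=cv2.approxPolyDP(c,4,True)[:,0];print(q.tolist(),cv2.minAreaRect(c))
Rm=Ro.from_quat(a['rot']).as_matrix()
for u,v in q.tolist()+[[324.5,197]]:
    w=world('wrist','w2',u,v,8); print(u,v,w.round(1),'tool',(Rm.T@(w-a['pos'])).round(1))
for u,v in [(285,180),(285,247),(340,190),(340,247)]: print(world('wrist','w2',u,v).round(1))
E
```

```text
[[279, 171], [279, 253], [345, 253], [344, 185]] ((312.1370849609375, 211.99778747558594), (83.0537109375, 68.4910888671875), 89.0759506225586)
279 171 [459.5 357.5   8. ] tool [ 33.5 -27.6 164.8]
279 253 [522.6 382.4   8. ] tool [-34.3 -29.2 164.8]
345 253 [501.3 432.8   8. ] tool [-34.4  25.5 164.8]
344 185 [449.8 409.    8. ] tool [ 22.4  23.6 164.8]
324.5 197 [464.6 398.5   8. ] tool [ 12.8   8.2 164.8]
[464.2 364.4   8.1]
[515.7 385.    8.2]
[454.6 407.6   8.3]
[498.2 426.9   7.8]
```

View pics/c2.png

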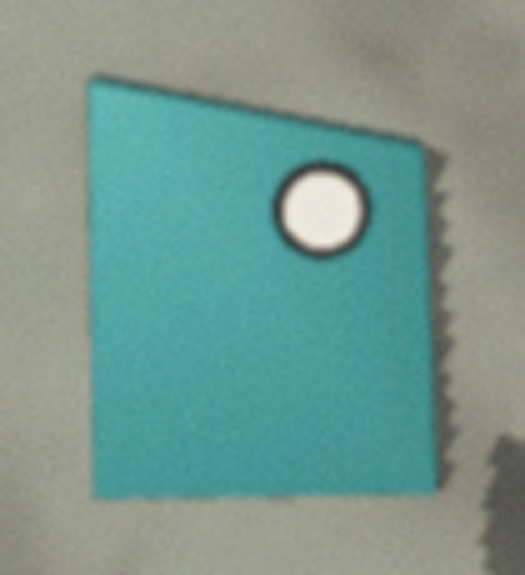

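The blank really is a trapezoid: its bounding box is about 60 x 70, with parallel long sides aligned to the tool and one slanted short edge. The height and depth check out at 8 mm, so I'm descending.

```bash
python3 -m inch '0 0 0 -0.08 -0.04 0.5 0;0 0 0 0 0 1 0;0 0 0 0 0 1 0;0 0 0 0 0 1 0;0 0 0 0 0 1 0;0 0 0 0 0 1 0;0 0 0 0 0 1 0;0 0 0 0 0 1 0;0 0 0 0 0 0.6 0;0 0 0 0 0 0.25 0;0 0 0 0 0 0.1 0;0 0 0 0 0 0 0;0 0 0 0 0 0 0'
python3 - <<'E'
from h import *
s=manip.read_state();print(s['position'],s['q'].round(2))
E
```

```text
clock: 4.2
position: [482.6, 395.4, 4.6]
ee_rot: [-0.199, 0.98, 0.0, 0.001]
ft_force: [-0.5, 0.2, 0.7]
width: 1.004
grasp_force: 0.0
[482.62909632 395.40709363   4.60210525] [-0.73  0.45 -0.    1.74  0.    0.95  1.24]
```

```bash
python3 -m inch '0 0 0 0 0 0.09 0;0 0 0 0 0 0 0.5;0 0 0 0 0 0 1;0 0 0 0 0 0 1;0 0 0 0 0 0 1;0 0 0 0 0 0 1;0 0 0 0 0 0 1;0 0 0 0 0 0 1;0 0 0 0 0 0 1;0 0 0 0 0 0 1' 20
python3 -m inch '0 0 0 0 0 -0.2 1;0 0 0 0 0 -0.5 1;0 0 0 0 0 -1 1;0 0 0 0 0 -1 1;0 0 0 0 0 -1 1;0 0 0 0 0 -1 1;0 0 0 0 0 -1 1;0 0 0 0 0 -0.5 1;0 0 0 0 0 0 1'
```

```text
clock: 5.2
position: [482.0, 394.8, 1.8]
ee_rot: [-0.199, 0.98, -0.0, 0.0]
ft_force: [-1.1, -0.6, 0.7]
width: 0.632
grasp_force: 20.0
clock: 6.1
position: [482.9, 395.7, 128.0]
ee_rot: [-0.199, 0.98, 0.001, 0.002]
ft_force: [0.8, 0.3, -1.4]
width: 0.63
grasp_force: 20.0
```

```bash
python3 -m inch '0 0 0 0.05 -0.45 -0.2 1;0 0 0 0.1 -0.95 -0.2 1;0 0 0 0.1 -0.95 -0.2 1;0 0 0 0.1 -0.95 -0.2 1;0 0 0 0.1 -0.95 -0.2 1;0 0 0 0.1 -0.95 -0.2 1;0 0 0 0.1 -0.95 -0.2 1;0 0 0 0.1 -0.95 -0.2 1;0 0 0 0.1 -0.95 -0.2 1;0 0 0 0.1 -0.95 -0.2 1;0 0 0 0.1 -0.95 -0.2 1;0 0 0 0.05 -0.45 0 1;0 0 0 0 0 0 1;0 0 0 0 0 0 1'
python3 - <<'E'
from h import *
s,_,_=shot('wrist','w3'); print(s['position'],Ro.from_quat(s['ee_rot']).as_matrix().round(3),s['q'].round(2))
E
```

```text
clock: 7.5
position: [542.1, 195.3, 169.0]
ee_rot: [-0.199, 0.98, 0.0, -0.001]
ft_force: [-0.1, 0.2, -0.8]
width: 0.633
grasp_force: 20.0
[542.06260792 195.30898368 169.00791913] [[-0.921 -0.39  -0.001]
 [-0.39   0.921  0.   ]
 [ 0.001  0.001 -1.   ]] [-0.49  0.2   0.12  1.72 -0.02  1.23  1.6 ]
```

View pics/w3.png

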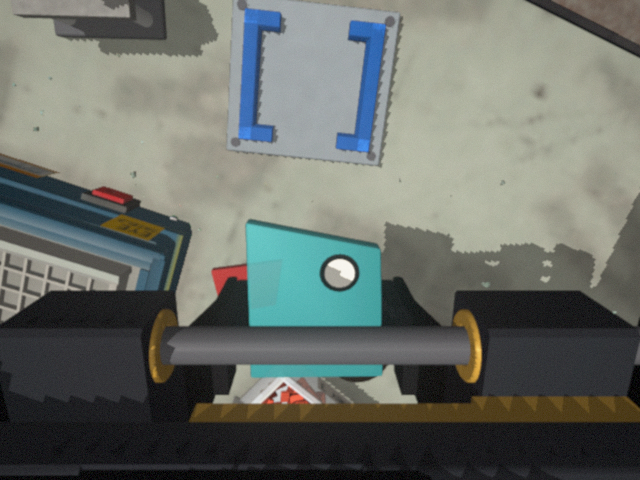

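The wrist view shows the nest clear, with corner screws near (242,5), (390,20), (372,156) and (235,142). The blank is held level, with top-face corners at about (247,221), (381,243), (381,376) and (250,377) and the dot at (339,272).

```bash
python3 - <<'E'
from h import *
a=np.load('pics/w3.npz');p=a['p'];Rm=Ro.from_quat(a['rot']).as_matrix()
def tl(w): return Rm.T@(w-a['pos'])
P=np.array([world('wrist','w3',u,v,8) for u,v in [(242,5),(390,20),(372,156),(235,142)]])
e=np.roll(P,-1,0)-P
print('screws',P.mean(0).round(1),np.linalg.norm(e,axis=1).round(1),np.degrees(np.arctan2(e[:,1],e[:,0])).round(1))
h=cv2.cvtColor(p,cv2.COLOR_RGB2HSV)
m=cv2.inRange(h,(102,130,90),(118,255,255)); m[200:]=0;m[:,:225]=0;m[:,410:]=0
ys,xs=np.nonzero(m); 
for z in(12,15):
    W=np.array([world('wrist','w3',u,v,z)[:2] for u,v in zip(xs,ys)],np.float32); r=cv2.minAreaRect(W); print('blue',z,r)
for u,v in [(256,235),(256,300),(373,255),(373,300),(300,290)]: print('tool',tl(world('wrist','w3',u,v)).round(1))
zt=a['pos'][2]+3 # guess top of blank
zt=np.median([world('wrist','w3',u,v)[2] for u,v in [(290,250),(300,290),(373,300),(256,300)]]);print('zt',zt)
for u,v in [(247,221),(381,243),(381,376),(250,377),(339,272)]: print(tl(world('wrist','w3',u,v,zt)).round(1))
E
```

```text
screws [453.1 154.3   8. ] [104.3  95.  105.2  94.1] [ 107.7   17.4  -72.8 -163.1]Traceback (most recent call last):
  File "<stdin>", line 11, in <module>
  File "h.py", line 10, in world
    c=manip.calibration(n); a=np.load('pics/'+f+'.npz'); F=240/np.tan(np.radians(c['fovy'])/2)
ValueError: time passes only in moves, steps and waits
```

```bash
python3 - <<'E'
from h import *
a=np.load('pics/w3.npz');Rm=Ro.from_quat(a['rot']).as_matrix()
def tl(w): return Rm.T@(w-a['pos'])
zt=np.median([world('wrist','w3',u,v)[2] for u,v in [(290,250),(300,290),(373,300),(256,300)]]);print('zt',zt)
for u,v in [(247,221),(381,243),(381,376),(250,377),(339,272)]: print(tl(world('wrist','w3',u,v,zt)).round(1))
E
```

```text
zt 175.5188492666864
[ 36.3 -25.6  -6.5]
[27.4 26.6 -6.5]
[-32.8  29.2  -6.5]
[-33.3 -27.4  -6.6]
[15.2 10.3 -6.5]
```

```bash
python3 -m inch '0 0 0.08 0 0 0 1;0 0 0.164 0 0 0 1;0 0 0.164 0 0 0 1;0 0 0.164 0 0 0 1;0 0 0.164 0 0 0 1;0 0 0.164 0 0 0 1;0 0 0.164 0 0 0 1;0 0 0.164 0 0 0 1;0 0 0.164 0 0 0 1;0 0 0.164 0 0 0 1;0 0 0.164 0 0 0 1;0 0 0.164 0 0 0 1;0 0 0.164 0 0 0 1;0 0 0.08 0 0 0 1;0 0 0 0 0 0 1'
python3 -m inch '0 0 0 -0.06 -0.4 0.3 1;0 0 0 -0.12 -0.8 0.8 1;0 0 0 -0.12 -0.8 1 1;0 0 0 -0.12 -0.8 1 1;0 0 0 -0.12 -0.8 1 1;0 0 0 -0.12 -0.8 1 1;0 0 0 -0.04 -0.45 0.3 1;0 0 0 0 0 0 1;0 0 0 0 0 0 1;0 0 0 0 0 0 1'
python3 - <<'E'
from h import *
s=manip.read_state();R=Ro.from_quat(s['ee_rot']).as_matrix();print(s['position'],R.round(3),s['q'].round(2),np.degrees(np.arctan2(R[1,1],R[0,1])))
print('tool move',R.T@(np.array([452.8,153,60])-s['position']))
E
```

```text
clock: 9.05
position: [542.1, 196.2, 169.4]
ee_rot: [0.593, 0.805, -0.0, -0.0]
ft_force: [0.2, -0.5, -0.2]
width: 0.633
grasp_force: 20.0
clock: 10.05
position: [455.8, 153.5, 63.0]
ee_rot: [0.593, 0.805, 0.001, 0.001]
ft_force: [-0.6, 0.6, -1.0]
width: 0.632
grasp_force: 20.0
[455.84080958 153.52860533  63.04754045] [[-0.296  0.955  0.003]
 [ 0.955  0.296  0.001]
 [ 0.     0.003 -1.   ]] [-0.63  0.11  0.26  2.05 -0.03  0.98 -0.05] 17.204138764763016
tool move [ 0.39331393 -3.07032276  3.03839951]
```

```bash
python3 -m inch '0 0 0 0.02 -0.15 0.3 1;0 0 0 0 0 0.6 1;0 0 0 0 0 0.6 1;0 0 0 0 0 0.5 1;0 0 0 0 0 0.15 1;0 0 0 0 0 0 1;0 0 0 0 0 0 1'
python3 - <<'E'
from h import *
s,_,_=shot('side','d2');R=Ro.from_quat(s['ee_rot']).as_matrix()
print('tool move',R.T@(np.array([452.8,153,10])-s['position']),s['ft_force'])
s,_,_=shot('wrist','w4')
a=np.load('pics/w4.npz')['p'];b=np.load('pics/d2.npz')['p'][195:285,300:410]
o=np.zeros((480,640+0,3),np.uint8);o[:]=a[:,:,::-1]
o=np.hstack([cv2.resize(o,(400,300)),cv2.resize(b[:,:,::-1],(367,300),interpolation=cv2.INTER_CUBIC)])
cv2.imwrite('pics/c4.png',o)
E
```

```text
clock: 10.75
position: [451.5, 152.3, 18.8]
ee_rot: [0.594, 0.805, 0.0, 0.0]
ft_force: [-0.6, -0.0, -0.9]
width: 0.63
grasp_force: 20.0
tool move [0.31800441 1.45702716 8.83707726] [-0.58251097 -0.04532348 -0.88367491]
```

View pics/c4.png

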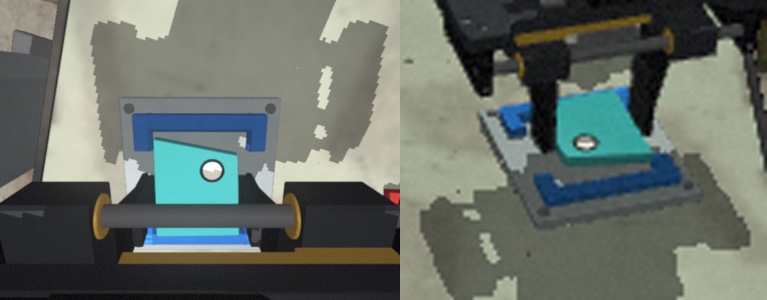

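The blank sits just above the recess, about 1.4 mm low in tool y, which matches the measured pose. I'll correct that and lower it.

```bash
python3 -m inch '0 0 0 0.015 0.065 0 1;0 0 0 0 0 0.1 1;0 0 0 0 0 0.1 1;0 0 0 0 0 0.1 1;0 0 0 0 0 0.08 1;0 0 0 0 0 0 1;0 0 0 0 0 0 1'
python3 - <<'E'
from h import *
s=manip.read_state();R=Ro.from_quat(s['ee_rot']).as_matrix()
print('tool move',R.T@(np.array([452.8,153,10])-s['position']),s['ft_force'])
E
```

```text
clock: 11.55
position: [452.4, 152.8, 11.1]
ee_rot: [0.594, 0.805, -0.0, -0.0]
ft_force: [0.2, -0.0, 0.0]
width: 0.633
grasp_force: 20.0
tool move [0.02509443 0.45038856 1.08399307] [ 0.15803768 -0.04579642  0.01627519]
```

```bash
python3 -m inch '0 0 0 0 0.02 0.05 1;0 0 0 0 0 0 1;0 0 0 0 0 0 1'
python3 -m inch '0 0 0 0 0 0.03 1;0 0 0 0 0 0 1;0 0 0 0 0 0 1'
```

```text
clock: 11.85
position: [452.9, 153.0, 10.2]
ee_rot: [0.594, 0.805, 0.0, 0.0]
ft_force: [-0.5, -0.1, -0.8]
width: 0.633
grasp_force: 20.0
clock: 12.15
position: [452.9, 153.1, 9.8]
ee_rot: [0.594, 0.805, 0.0, 0.0]
ft_force: [-0.5, 1.2, 2.0]
width: 0.633
grasp_force: 20.0
```

Contact comes at the expected height, so I'll release and lift.

```bash
python3 -m inch '0 0 0 0 0 0 0.3;0 0 0 0 0 0 0.2;0 0 0 0 0 0 0.1;0 0 0 0 0 0 0;0 0 0 0 0 0 0;0 0 0 0 0 -0.1 0;0 0 0 0 0 -0.4 0;0 0 0 0 0 -1 0;0 0 0 0 0 -1 0;0 0 0 0 0 -1 0;0 0 0 0 0 -1 0;0 0 0 0 0 -1 0;0 0 0 0 0 -1 0;0 0 0 0 0 -1 0;0 0 0 0 0 -1 0;0 0 0 0 0 -0.5 0;0 0 0 0 0 0 0;0 0 0 0 0 0 0'
python3 - <<'E'
from h import *
s,_,_=shot('wrist','w5');print(s['position'])
shot('side','d3')
a=np.load('pics/w5.npz')['p'][:,:,::-1];b=np.load('pics/d3.npz')['p'][215:275,310:400,::-1]
cv2.imwrite('pics/c5.png',np.hstack([cv2.resize(a[60:330,180:460],(560,540),interpolation=cv2.INTER_CUBIC),np.vstack([cv2.resize(b,(240,160),interpolation=cv2.INTER_CUBIC),np.zeros((380,240,3),np.uint8)])]))
E
```

```text
clock: 13.95
position: [452.5, 152.9, 189.1]
ee_rot: [0.594, 0.805, -0.0, -0.0]
ft_force: [0.2, -1.9, 0.1]
width: 0.998
grasp_force: 0.0
[452.4802662  152.85915763 189.12333367]
```

View pics/c5.png

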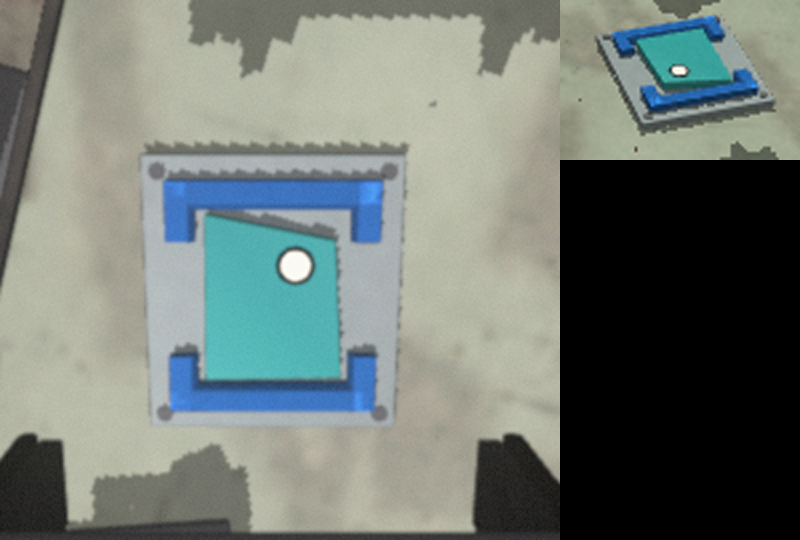

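The blank lies flat between the blue walls with its dot up at full-image pixel (327.5,193). Next is a look at the gauge from above.

```bash
python3 -m inch '0 0 0 0 0 -1 0;0 0 0 -0.45 -0.17 -1 0;0 0 0 -0.9 -0.335 -0.6 0;0 0 0 -0.9 -0.335 0 0;0 0 0 -0.9 -0.335 0 0;0 0 0 -0.9 -0.335 0 0;0 0 0 -0.9 -0.335 0 0;0 0 0 -0.9 -0.335 0 0;0 0 0 -0.9 -0.335 0 0;0 0 0 -0.9 -0.335 0 0;0 0 0 -0.45 -0.17 0 0;0 0 0 0 0 0 0;0 0 0 0 0 0 0'
python3 - <<'E'
from h import *
print('dot',world('wrist','w5',327.5,193,16), world('wrist','w5',327.5,193))
P=np.array([world('wrist','w5',180+u/2,60+v/2,8) for u,v in [(157,171),(390,171),(379,412),(165,412)]])
print('nest',P.mean(0))
s,p,_=shot('wrist','w6');print(s['position'],s['q'].round(2))
h=cv2.cvtColor(p,cv2.COLOR_RGB2HSV); m=cv2.inRange(h,(5,150,100),(16,255,255));m[290:]=0
c=max(cv2.findContours(m,0,2)[0],key=cv2.contourArea);print(cv2.boundingRect(c))
x,y,w,hh=cv2.boundingRect(c)
y0=max(0,y+hh//2-75);x0=max(0,x+w//2-100); print(x0,y0)
cv2.imwrite('pics/c6.png',cv2.resize(p[y0:y0+150,x0:x0+200,::-1],None,fx=4,fy=4,interpolation=cv2.INTER_CUBIC))
E
```

```text
clock: 15.35
position: [442.8, -18.8, 241.2]
ee_rot: [0.593, 0.805, 0.0, -0.0]
ft_force: [0.1, 0.9, -0.6]
width: 0.997
grasp_force: 0.0
dot [458.04615598 170.47396247  16.        ] [457.84362738 170.87676067  18.4246904 ]
nest [453.66473247 153.97423737   8.        ]
[442.82352384 -18.78263504 241.2237857 ] [-0.5  -0.16  0.44  1.92  0.07  1.37  0.22]
(302, 177, 41, 51)
222 127
```

View pics/c6.png

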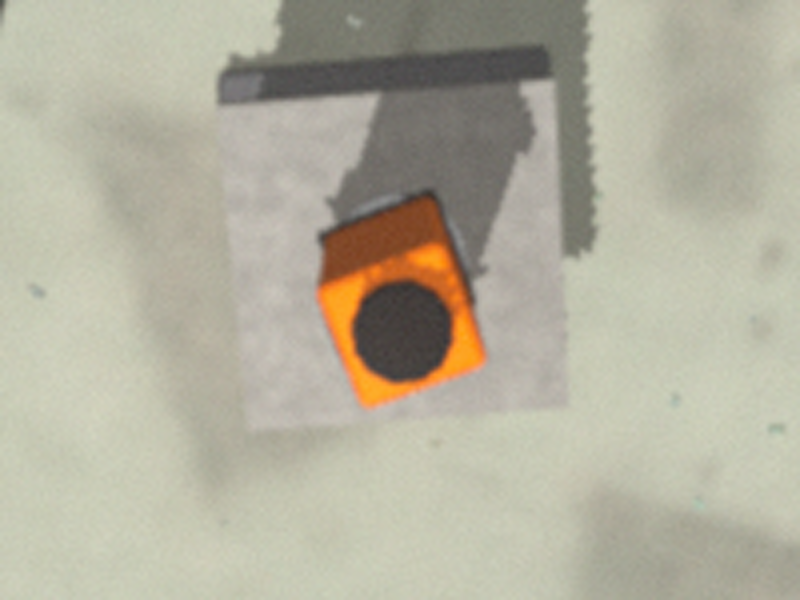

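The crop shows the gauge from above: grip-top corners at crop (319,293), (441,243), (486,360) and (369,407), and cap centre at (403,330). It is turned about 20° relative to the tool.

```bash
python3 - <<'E'
from h import *
a=np.load('pics/w6.npz');Rm=Ro.from_quat(a['rot']).as_matrix()
f=lambda u,v,z:world('wrist','w6',222+(u-1.5)/4,127+(v-1.5)/4,z)
P=np.array([f(u,v,121) for u,v in [(319,293),(441,243),(486,360),(369,407)]])
e=np.roll(P,-1,0)-P
print(P.mean(0),np.linalg.norm(e,axis=1),np.degrees(np.arctan2(e[:,1],e[:,0])))
c=f(403,330,127);print('cap',c,'depth',world('wrist','w6',222+403/4,127+330/4))
S=np.array([f(u,v,55) for u,v in [(219,103),(554,80),(568,404),(246,431)]]);print('stand',S.mean(0))
E
```

```text
[443.91489766  -3.53047187 121.        ] [22.70760318 22.13180847 22.14619729 22.15179069] [  39.71704551  -51.35837374 -140.22241692  130.09477487]
cap [443.48197812  -2.93033989 127.        ] depth [443.71069289  -2.87438316 128.10302984]
stand [443.60634275  -3.59287349  55.        ]
```

```bash
python3 -m inch '0 0 -0.12 0 0 0 0;0 0 -0.15 0 0 0 0;0 0 -0.15 0 0 0 0;0 0 -0.076 0 0 0 0;0 0 0 0.3 0.26 0 0;0 0 0 0.275 0.27 0 0;0 0 0 0 0 1 0;0 0 0 0 0 1 0;0 0 0 0 0 1 0;0 0 0 0 0 1 0;0 0 0 0 0 0.5 0;0 0 0 0 0 0 0;0 0 0 0 0 0 0'
python3 - <<'E'
from h import *
s=manip.read_state();R=Ro.from_quat(s['ee_rot']).as_matrix();print(np.degrees(np.arctan2(R[1,1],R[0,1])),R[2].round(4),s['q'].round(2))
print('tool move',R.T@(np.array([443.7,-3.2,80])-s['position']))
E
```

```text
clock: 16.7
position: [444.2, -3.5, 152.2]
ee_rot: [0.427, 0.904, 0.0, 0.0]
ft_force: [0.4, -0.6, -0.1]
width: 1.004
grasp_force: 0.0
39.50521775204271 [-4.e-04  6.e-04 -1.e+00] [-0.54 -0.1   0.47  2.04  0.05  1.18  0.6 ]
tool move [ 0.64635018 -0.24885173 72.15792891]
```

```bash
python3 -m inch '0 0 0 0.02 0 0.5 0;0 0 0 0 0 0.8 0;0 0 0 0 0 0.8 0;0 0 0 0 0 0.8 0;0 0 0 0 0 0.5 0;0 0 0 0 0 0.2 0;0 0 0 0 0 0 0;0 0 0 0 0 0 0'
python3 -m inch '0 0 0 0 0 0 0.5;0 0 0 0 0 0 1;0 0 0 0 0 0 1;0 0 0 0 0 0 1;0 0 0 0 0 0 1;0 0 0 0 0 0 1;0 0 0 0 0 0 1;0 0 0 0 0 0 1;0 0 0 0 0 0 1;0 0 0 0 0 0 1;0 0 0 0 0 0 1;0 0 0 0 0 0 1' 30
```

```text
clock: 17.5
position: [444.1, -3.6, 80.2]
ee_rot: [0.427, 0.904, 0.0, 0.0]
ft_force: [-0.4, 0.0, 0.3]
width: 1.0
grasp_force: 0.0
clock: 18.7
position: [443.5, -3.7, 79.5]
ee_rot: [0.427, 0.904, 0.0, -0.0]
ft_force: [0.4, -0.1, -0.8]
width: 0.274
grasp_force: 30.0
```

```bash
python3 -m inch '0 0 0 0 0 -0.2 1;0 0 0 0 0 -0.6 1;0 0 0 0 0 -0.8 1;0 0 0 0 0 -0.8 1;0 0 0 0 0 -0.8 1;0 0 0 0 0 -0.6 1;0 0 0 0 0 -0.2 1;0 0 0 0 0 0 1'
python3 -m inch '0 0 0 0.35 0.34 0 1;0 0 0 0.7 0.675 0 1;0 0 0 0.7 0.675 0 1;0 0 0 0.7 0.675 0 1;0 0 0 0.7 0.675 0 1;0 0 0 0.7 0.675 0 1;0 0 0 0.7 0.675 0 1;0 0 0 0.7 0.675 0 1;0 0 0 0.7 0.675 0.3 1;0 0 0 0.35 0.34 0.5 1;0 0 0 0 0 0.5 1;0 0 0 0 0 0.3 1;0 0 0 0 0 0.2 1;0 0 0 0 0 0 1;0 0 0 0 0 0 1'
python3 - <<'E'
from h import *
s,p,_=shot('wrist','w7');R=Ro.from_quat(s['ee_rot']).as_matrix();print(s['position'],R[2].round(3),s['ft_force'])
print('tool move',R.T@(np.array([457.3,171,76.8])-s['position']))
s,q,_=shot('side','d7'); s,r,_=shot('scene','s7')
b=cv2.resize(q[170:270,310:410,::-1],(360,360),interpolation=cv2.INTER_CUBIC)
o=np.hstack([cv2.resize(p[:,:,::-1],(440,330)),b[:330]]); 
cv2.imwrite('pics/c7.png',o)
E
```

```text
clock: 19.5
position: [443.9, -3.6, 160.2]
ee_rot: [0.427, 0.904, 0.001, 0.0]
ft_force: [0.0, 0.3, -1.0]
width: 0.272
grasp_force: 30.0
clock: 21.0
position: [457.5, 170.3, 123.8]
ee_rot: [0.427, 0.904, 0.0, 0.0]
ft_force: [-0.3, 0.8, -1.1]
width: 0.277
grasp_force: 30.0
[457.47685767 170.29168679 123.77615299] [-0.  0. -1.] [-0.29111664  0.83343989 -1.12525191]
tool move [ 0.66270292  0.29332321 46.97623572]
```

View pics/c7.png

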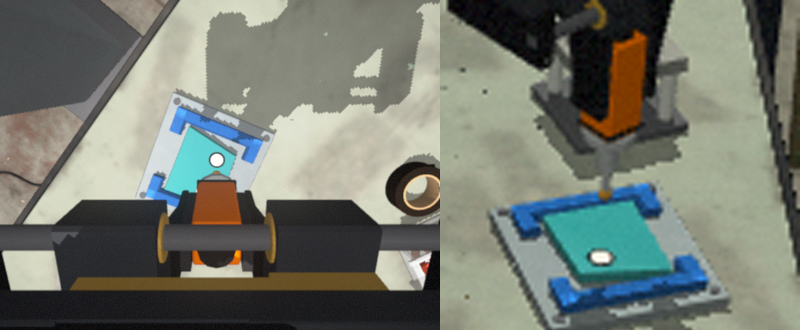

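The wrist view shows the dot at about (316,233), and the gauge is held upright with the ball just in front of it. In the side view the ball is near (356,224) and the dot near (354,242). I'll compare the two in each camera by code.

```bash
python3 - <<'E'
from h import *
def blob(p,win,white):
    x0,y0,x1,y1=win; c=p[y0:y1,x0:x1].astype(int)
    m=(c.min(2)>190) if white else ((c[...,0]>c[...,2]*1.8)&(c[...,0]>90)&(c[...,0]<235))
    n,l,s,ce=cv2.connectedComponentsWithStats(m.astype(np.uint8)); 
    return [(ce[i]+[x0,y0],s[i]) for i in range(1,n) if s[i,4]>2]
w=np.load('pics/w7.npz')['p'];d=np.load('pics/d7.npz')['p'];s=np.load('pics/s7.npz')['p']
B=blob(w,(300,215,332,248),1);print(B)
for b in B: print('wrist dot',world('wrist','w7',*b[0],16).round(1))
B=blob(d,(345,232,365,250),1);print(B)
for b in B: print('side dot',world('side','d7',*b[0],16).round(1))
B=blob(d,(347,218,365,230),0);print(B)
for b in B: print('side ball',world('side','d7',*b[0],61).round(1))
B=blob(w,(290,225,340,262),0);print(B)
for b in B: print('wrist ball',world('wrist','w7',*b[0],61).round(1))
w0=manip.calibration('scene');
for n,P in(('tip',[457.5,170.3,61]),('dot',[457.3,171,16])):
    X=w0['R']@np.array(P)+w0['t'];F=240/np.tan(np.radians(w0['fovy'])/2);print(n,X[:2]/X[2]*F+[w0['cx'],w0['cy']])
E
```

```text
[(array([315.00763359, 232.32824427]), array([  6,   9,  19,  18, 262], dtype=int32))]
wrist dot [457.8 170.8  16. ]
[(array([354.30769231, 241.        ]), array([ 7,  8,  5,  3, 13], dtype=int32))]
side dot [455.4 167.8  16. ]
[(array([355. , 223.5]), array([7, 5, 3, 2, 6], dtype=int32))]
side ball [456.7 168.2  61. ]
[(array([314.5       , 250.57142857]), array([21, 25,  8,  2, 14], dtype=int32))]
wrist ball [456.3 172.1  61. ]
tip [375.08693698 243.48511593]
dot [373.46585337 262.22952299]
```

Both cameras agree that the tip is within about 1 mm of the dot. I'm lowering until just above the surface.

```bash
python3 -m inch '0 0 0 0 0 0.3 1;0 0 0 0 0 0.5 1;0 0 0 0 0 0.5 1;0 0 0 0 0 0.3 1;0 0 0 0 0 0.2 1;0 0 0 0 0 0.1 1;0 0 0 0 0 0 1;0 0 0 0 0 0 1'
python3 - <<'E'
from h import *
F=[]
for i in range(6):
    s,d,_=shot('side','d8'); F.append(s['ft_force']); 
print(np.mean(F,0),s['position'])
c=d[215:255,335:375].astype(int)
for n,m in (('ball',(c[...,0]>c[...,2]*1.8)&(c[...,0]>90)),('white',c.min(2)>170)):
    ys,xs=np.nonzero(m); print(n,list(zip((xs+335).tolist(),(ys+215).tolist()))[:40])
E
```

```text
clock: 21.95
position: [457.5, 171.0, 85.8]
ee_rot: [0.427, 0.904, 0.0, 0.0]
ft_force: [0.6, 0.5, -0.8]
width: 0.273
grasp_force: 30.0
[ 0.26552923 -0.07040936 -1.19832666] [457.40083871 170.95940235  85.82128392]
ball [(356, 215), (357, 215), (358, 215), (359, 215), (360, 215), (361, 215), (362, 215), (363, 215), (364, 215), (356, 216), (357, 216), (358, 216), (359, 216), (360, 216), (361, 216), (362, 216), (363, 216), (364, 216), (348, 217), (356, 217), (357, 217), (358, 217), (359, 217), (360, 217), (361, 217), (362, 217), (363, 217), (364, 217), (348, 218), (349, 218), (356, 218), (357, 218), (358, 218), (359, 218), (360, 218), (361, 218), (362, 218), (363, 218), (364, 218), (349, 219)]
white [(352, 240), (353, 240), (356, 240), (352, 241), (356, 241)]
```

The ball sits within the dot's white pixels (columns 352 to 356), so it is centred. Now pressing: the spring adds about 3 N at half travel, so I expect Fz to go from about -1.2 to +1.8.

```bash
python3 -m inch '0 0 0 0 0 0.1 1;0 0 0 0 0 0.1 1;0 0 0 0 0 0.1 1;0 0 0 0 0 0.1 1;0 0 0 0 0 0.05 1;0 0 0 0 0 0 1;0 0 0 0 0 0 1;0 0 0 0 0 0 1'
python3 - <<'E'
from h import *
F=[];Z=[]
for i in range(12):
    s,d,_=shot('side','d9'); F.append(s['ft_force']);Z.append(s['position'])
print(np.mean(F,0),np.std(F,0),np.mean(Z,0),s['width'])
c=d[222:255,345:365].astype(int)
for n,m in (('ball',(c[...,0]>c[...,2]*1.8)&(c[...,0]>90)&(c[...,0]<220)),('white',c.min(2)>170)):
    ys,xs=np.nonzero(m); print(n,list(zip((xs+345).tolist(),(ys+222).tolist()))[-25:])
E
```

```text
clock: 23.05
position: [457.4, 171.0, 76.7]
ee_rot: [0.427, 0.904, 0.0, 0.0]
ft_force: [-0.5, 0.0, 1.3]
width: 0.273
grasp_force: 30.0
[ 0.07902533 -0.01858274  1.72062524] [0.40654823 0.69221738 0.44703745] [457.3771949  170.96520624  76.69105543] 0.2749654017666238
ball [(358, 224), (359, 224), (360, 224), (361, 224), (352, 225), (353, 225), (354, 225), (355, 225), (356, 225), (357, 225), (358, 225), (359, 225), (353, 226), (354, 226), (355, 226), (356, 226), (357, 226), (355, 227), (353, 239), (353, 240), (354, 240), (355, 240), (356, 240), (354, 241), (355, 241)]
white [(352, 240), (352, 241)]
```

The force rise is 2.9 N, so the plunger is at half travel. The tip is on the dot and the gauge upright.

```bash
python3 -c "
from workcell import manip
print(manip.hand_in())"
```

```text
the job is handed in; nothing more can be done
None
```

I handed the job in at about 24 s: the teal blank is seated in the nest with its dot up, and the gauge is held upright within about 1 mm of the dot's centre, pressed to about half travel (2.9 N force rise, 3 N expected).

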